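# Uncap the inspection lens and open its iris to the stop

## Robot

A 6-joint arm with a two-finger parallel gripper is mounted at the origin on the work surface. World frame = base frame: x ahead of the robot, y to its left, z up, the work surface at z = 0. Lengths are in m, angles in rad, forces in N, time in s.
With the tool pointing down it reaches from about 0.25 to 0.8 m from the base axis. Payload 3.9 kg.
Tool frame: the origin (TCP) lies midway between the tips of the shut fingers; the grasp point (between the pads) lies 19 mm behind it; z points along the fingers, y is the direction in which the jaws open and shut (so a half turn about z gives the same grasp; the last joint's range is limited). The gripper opens to 85 mm and grips with 20 to 120 N. Pads are 22 mm wide; open, the fingers measure 114 mm over their backs; the gripper's body (76 mm by 85 mm) begins 54 mm behind the grasp point. The pads swing forward as they close: fully open they stand 13 mm farther back than shut.
Start: joints at [-1.14, 0.26, -0.138, 1.173, 0, 1.571], TCP at [0.219, -0.477, 0.231] pointing down, gripper open.
Joint ranges: [-2.78, 2.78], [-0.83, 1.72], [-1.28, 1.37], [-1.9, 2.12], [-1.57, 1.48], [-3.14, 3.14]. Speed limits (rad/s): [2.57, 2.57, 3.14, 3.14, 3.14, 3.14].

## Interface

Orientations are given as a unit quaternion [x, y, z, w].
In Python, from bench import * gives the robot as it stands.
- The arm moves only by the tool apply_moves, never from a script. Its argument "commands" is a list of rows, each an object with "offset": the shift along the tool's x, y, z in cm, a list of three; "spin": the turn about the tool's z in rad. A call has 1 to 8 rows; each row shifts and turns the commanded pose from where the row before left it, along the tool's axes as they then stand; what a row does not reach is not made up. A row lasts 1/10 s, in which the tool goes at most 50 mm and 8.59 degrees, less where a joint would pass 70% of its speed; a pose out of reach is approached as far as the arm can. A call is refused whole if a number of a shift passes 5 or a number of a turn 0.15, either way. A call with a gripper value outside its range is refused whole. "claw" is the opening in per cent of the stroke, from 0 (shut) to 100 (fully open), set as the call begins (left out, the last holds). The fingers move at their own pace and stop on an object; "newtons" is the grip in N (left out, the last holds). Time passes only in rows, so rows that do not move let the fingers close. It gives the time, the measured TCP pose, the force and the opening at its end, in the units of the state.
- read_state(): the state, without advancing time (a new reading comes with each control period).
- capture(name): name is "scene" or "top"; returns a dict with "frame" (400x640x3 uint8, blue, green, red), "depth" (400x640 float32, m along the optical axis (not along the pixel's ray), 0 where there is no reading), "mtx" (3x3 intrinsics, pixels), "D" ([k1, k2, p1, p2, k3] as OpenCV has them; the pictures are not rectified), "world_from_camera" (4x4, takes a point from camera to world coordinates). Camera axes: x right, y down, z forward; pixel columns grow to the right and rows downward; lengths in m; the calibration is good to about 2 mm. A picture is of the moment at which its call begins.
- sign_off(): hands the job in, once; it reports no verdict.
Trained networks look in a picture, given as the dict that the camera call returned (one of the last four; its "shot" number tells which), for a name from the list of things; names that differ only in an ending like _2 or _b are one class to them, and where a whole thing is asked for, a point or a joint stands for the part that bears it (a point fixed in the world has none). Each returns a list of dicts, best first, with "conf" (0 to 1); they miss things now and then, are a little off and sometimes report something else, mostly with a low value. They report only what shows in the picture. A call takes as long as a camera call. They do not tell look-alikes from the thing itself.
- silhouettes(query, picture): "region" (400x640 bool, what is visible of it) and "xy" ([column, row] in pixels, amid what is visible of it).
The state is a dict: "time_s": time; "joint_pos": joint angles; "dq": joint speeds; "tau": joint torques, N m; "ee_pos": TCP position; "tool_rot": TCP orientation; "force": force on the tool from outside, world axes, zero at the start; "ft_torque": the same for the moment, N m; "width": opening from 0.0 (shut) to 1.0 (fully open).
Only numpy, scipy, OpenCV 4.12 (cv2) and the standard library are available. Lean on these libraries where they do the work, as an engineer would, in place of code of your own. Each camera call takes 0.05 s, during which the arm holds its last target. There are 200 camera calls.

## Task

Get the inspection lens ready: lift the dust cap off its nose and set it down gently, right way up, in the middle of the grey tray. Then take the slim knurled iris ring and turn it clockwise (seen from above) until its little lug bears positively against the stop block - press until you feel it come up solid, but do not force it - and let go, leaving it there. Do not touch the fixed rings above and below the iris ring or the stop block, and leave everything else on the bench where it is.

Things in the scene. Friction and masses are not known exactly. Their poses are not given: they have to be found in the camera images.
- lens: Lens and holder, fixed to the bench, lens axis upright, nose up; stands anywhere and at any yaw. Origin: centre of the underside of its dark square base plate (90 x 90 x 12 mm), on the lens axis; z up. Heights above the origin: wide black rear ring 40 to 52 mm, iris ring 56 to 69 mm, front ring 69.5 to 94.5 mm.
- rear_ring: Fixed wide black ring below the iris ring, 76 mm diameter, 12 mm high; origin at the centre of its underside. A 50 mm diameter neck, 4 mm high, separates it from the iris ring. Do not touch.
- front_ring: Fixed black nose tube above the iris ring, 44 mm diameter, 25 mm high, glass at the top; origin at the centre of its underside. Do not touch.
- iris_ring: Slim aluminium ring, black knurl, 66 mm diameter, 13 mm high; its rim can be gripped across from above, jaws straddling the nose. Origin on the lens axis at half height; x points to its lug, z up. Turns with light friction (0.05 N m), stays where left; starts 0.5 to 1.15 rad short of the stop. Lug 6.5 x 5 x 7 mm on its top face, 24.5 to 31 mm from the axis, inside the rim.
- lug_face (a point): Middle of the lug's leading face, 28 mm from the axis and 10.5 mm above the iris ring's mid-height.
- stop: Fixed steel stop block 9.5 x 6 x 7 mm on the side of the front ring, reaching to 30.5 mm from the axis, just above the iris ring. Origin on the lens axis; x along its contact face. Turned clockwise, the lug meets it face to face, rigidly. Too much twist there harms the iris: stay below 15 N at the lug (0.42 N m).
- stop_face (a point): Middle of the stop's contact face, 28 mm from the axis; the lug face's middle coincides with it when the ring is home.
- cap_center (a point): Black rubber dust cap, loose, 30 mm high: a disc with skirt, 54 mm diameter, 12 mm high, over the nose with 2 mm clearance all round (skirt 8 mm deep), and on top a round finger grip 22 mm diameter, 18 mm high. Point: on its axis at half height, 15 mm above the skirt's lower edge, 3 mm above the foot of the grip; z along its axis, up. Starts on the nose.
- cap: The same dust cap; origin on its axis at the skirt's lower edge.
- tray: Empty square grey plastic tray, fixed, 150 x 150 mm, 18 mm high, walls and floor 4 mm. Origin at the centre of its underside.
- board: Green circuit board 120 x 110 x 4 mm with chips, loose bystander; origin underneath at the centre.
- tube_a: Black spacer tube, 48 mm diameter, 16 mm high, loose bystander; origin underneath.
- tube_b: Metal spacer tube, 40 mm diameter, 10 mm high, loose bystander; origin underneath.
- spool: Solder spool, 52 mm diameter, 40 mm high, loose bystander; origin underneath.
- driver: Screwdriver 160 mm long, loose bystander.
- meter: Yellow multimeter 140 x 75 x 34 mm, loose bystander; origin underneath.
Not all that is in view belongs to the job. What is shaped like the cap but blue is not meant. Leave any blue look-alike of the tray alone.

How it is judged:
On the way, in this order (a step that is already met when the one before it is completed fails the run):
1. the cap stands right way up in the tray, let go (horizontal distance between cap_center and tray below 0.05 m and z of cap_center in the frame of tray below 0.024 m and angle between cap_center's own z axis and vertical below 0.1 rad and linear speed of cap below 0.02 m/s and contact force between the fingers and cap below 0.1 N), for 0.2 s.
2. the iris ring's lug is pressed against the stop (over 2 N) (contact force between iris_ring and stop above 2 N), for 0.15 s.
At the end, for the whole second after the job is handed in: The cap rests right way up in the tray within 50 mm of its centre, and the iris ring is at rest with its lug within 2.5 mm of the stop, having been pressed against it with more than 2 N (horizontal distance between cap_center and tray below 0.05 m and z of cap_center in the frame of tray below 0.024 m and angle between cap_center's own z axis and vertical below 0.1 rad and linear speed of cap below 0.02 m/s and distance between lug_face and stop_face below 0.0025 m and angular speed of iris_ring below 0.05 rad/s); the robot touches nothing.
It fails at once if a fixed ring or the stop block is touched by the robot (over 1 N) (contact force between any of the fingers, the arm and front_ring above 1 N or contact force between any of the fingers, the arm and rear_ring above 1 N or contact force between any of the fingers, the arm and stop above 1 N).
It fails at once if the ring is forced: more than 15 N between lug and stop (contact force between iris_ring and stop above 15 N).
It fails at once if the cap is dropped or thrown (moves unheld faster than 0.7 m/s, a fall of some 25 mm) (linear speed of cap above 0.7 m/s and contact force between the fingers and cap below 0.05 N).
It fails at once if a bystander (board, spacer tubes, spool, screwdriver, multimeter) is moved more than 20 mm (distance of any of board, tube_a, tube_b, spool, driver, meter from where it was at the start of the episode above 0.02 m).
It also fails if it takes over 70 s, if anything falls off the work surface, if the arm or the gripper's body presses on something with over 40 N, if the wrist force passes 120 N, or if a joint passes its speed limit or range.

## Working session

There is one attempt and no reset: what is moved stays moved. The work goes in short steps, Python scripts to look and compute and a tool call to move; the robot and the scene stay as the last step left them, time stands still between calls to the robot, and variables do not carry over. Pictures are saved under pics/ and viewed, about 8 in all and at most 12, crops included, and the job is handed in when it is done.

Besides the shell and the picture viewer there is one more tool, called after "Emit:" as name([rows], argument=value, ...), one row to a line, values as JSON. apply_moves: Moves the arm, as the interface text tells. Its arguments: {"type":"object","properties":{"commands":{"type":"array","items":{"type":"object","properties":{"offset":{"type":"array","items":{"type":"number"}},"spin":{"type":"number"}}}},"claw":{"type":"number"},"newtons":{"type":"number"}},"required":["commands"]}

```bash
mkdir -p pics; cat > h.py <<'E'
from bench import *
import numpy as np, cv2
def cloud(c):
    h,w=c["depth"].shape
    u,v=np.meshgrid(np.arange(w),np.arange(h))
    p=cv2.undistortPoints(np.stack([u,v],-1).reshape(-1,1,2).astype(np.float64),c["mtx"],c["D"]).reshape(h,w,2)
    z=c["depth"][...,None]
    P=np.concatenate([p*z,z],-1)
    T=np.array(c["world_from_camera"])
    return P@T[:3,:3].T+T[:3,3]
E
python3 - <<'E'
from h import *
print({k:np.round(v,3) for k,v in read_state().items()})
for n in ["scene","top"]:
    c=capture(n); cv2.imwrite(f"pics/{n}1.png",c["frame"]); P=cloud(c); print(n,np.round(c["world_from_camera"],3).tolist(),np.round(c["mtx"],1).tolist(),(c["depth"]==0).mean())
    for q in ["cap","tray","lens","iris_ring","stop","lug_face","stop_face","front_ring"]:
        for d in silhouettes(q,c):
            m=d["region"]&(c["depth"]>0)
            if m.sum(): print(n,q,round(d["conf"],2),np.round(d["xy"]),m.sum(),np.round(np.median(P[m],0),3),"ztop",np.round(np.percentile(P[m][:,2],97),3))
E
```

```text
{'time_s': np.float64(0.0), 'joint_pos': array([-1.14 ,  0.261, -0.139,  1.173,  0.   ,  1.571]), 'dq': array([-0.002,  0.   , -0.   ,  0.003, -0.   ,  0.   ]), 'tau': array([ 1.0000e-03, -4.0568e+01,  2.5392e+01,  1.9000e-02,  0.0000e+00,
        0.0000e+00]), 'ee_pos': array([ 0.219, -0.476,  0.23 ]), 'tool_rot': array([ 0.977,  0.214, -0.   , -0.001]), 'force': array([-0.476,  0.511,  0.264]), 'ft_torque': array([-0.008, -0.022,  0.045]), 'width': np.float64(0.998)}
scene [[0.886, 0.307, -0.346, 0.894], [0.463, -0.61, 0.643, -0.731], [-0.014, -0.73, -0.683, 0.877], [0.0, 0.0, 0.0, 1.0]] [[477.5, 0.0, 313.7], [0.0, 477.5, 194.5], [0.0, 0.0, 1.0]] 0.00404296875
scene cap 0.85 [357. 248.] 404 [ 0.64  -0.036  0.011] ztop 0.03
scene cap 0.68 [311. 205.] 392 [ 0.509 -0.046  0.098] ztop 0.117
scene cap 0.33 [307. 223.] 231 [ 0.52  -0.059  0.067] ztop 0.071
scene cap 0.24 [296. 186.] 130 [0.385 0.104 0.007] ztop 0.012
scene tray 0.7 [284. 136.] 1783 [0.24  0.286 0.005] ztop 0.019
scene tray 0.56 [349. 166.] 2046 [0.486 0.246 0.005] ztop 0.018
scene lens 0.87 [308. 232.] 1094 [ 0.521 -0.06
[... 176 characters left out ...]
 [306. 224.] 242 [ 0.518 -0.059  0.067] ztop 0.071
scene stop_face 0.29 [408. 229.] 466 [0.722 0.063 0.037] ztop 0.042
top [[-0.003, -0.996, 0.086, 0.439], [-1.0, 0.004, 0.016, 0.014], [-0.016, -0.086, -0.996, 0.886], [0.0, 0.0, 0.0, 1.0]] [[367.6, 0.0, 323.2], [0.0, 367.6, 206.2], [0.0, 0.0, 1.0]] 0.003953125
top cap 0.98 [354. 207.] 500 [ 0.503 -0.038  0.098] ztop 0.117
top cap 0.96 [349. 155.] 354 [ 0.634 -0.029  0.012] ztop 0.031
top tray 0.96 [213. 322.] 4375 [0.238 0.286 0.003] ztop 0.017
top lens 0.74 [343. 217.] 956 [ 0.493 -0.031  0.014] ztop 0.096
top iris_ring 0.75 [344. 216.] 119 [ 0.485 -0.019  0.069] ztop 0.084
top lug_face 0.67 [343. 217.] 126 [ 0.483 -0.022  0.068] ztop 0.077
```

```bash
python3 - <<'E'
import cv2
s=cv2.imread("pics/scene1.png"); t=cv2.imread("pics/top1.png")
a=cv2.resize(s[150:270,240:420],(800,533),interpolation=cv2.INTER_CUBIC)
cv2.imwrite("pics/crop_s.png",a)
E
```

```text
(no output)
```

View pics/top1.png

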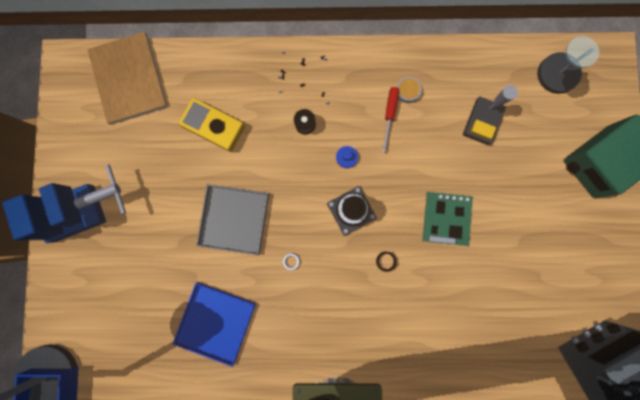

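View pics/scene1.png

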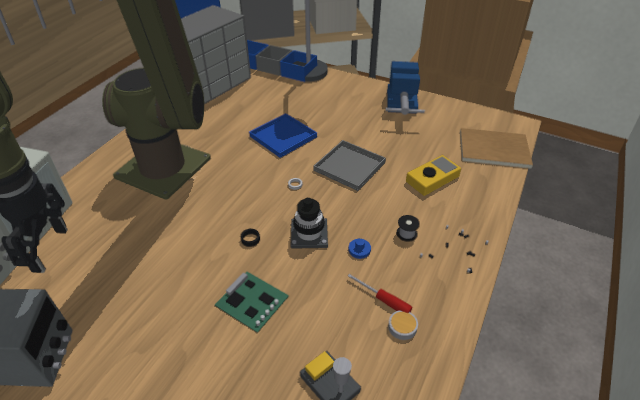

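View pics/crop_s.png

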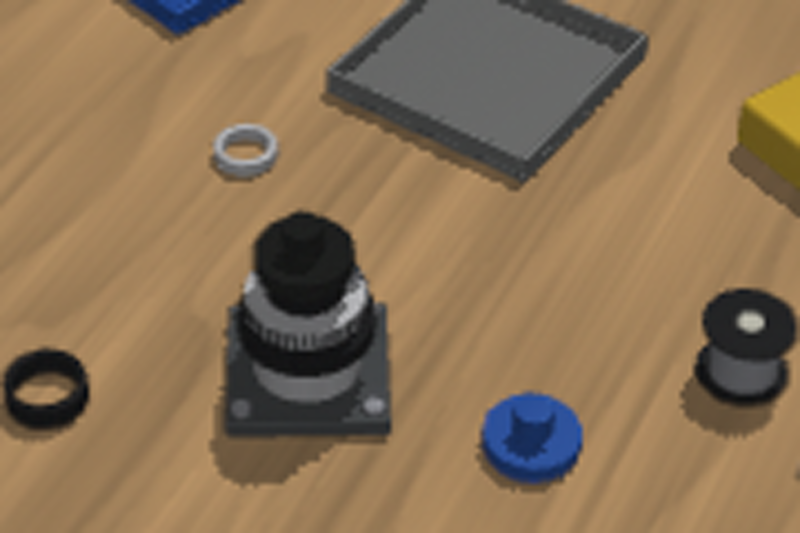

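The top view shows two cap-shaped things: a black one on the lens at (354,207) and a blue one at (349,155). It also shows two trays: grey at (235,219) and blue at (213,322). The black cap and grey tray are the ones meant, and the enlarged crop (cap at (303,255) on the lens, grey tray at (487,85)) confirms it. Next I'll measure them.

```bash
python3 - <<'E'
from h import *
for n in ["top","scene"]:
    c=capture(n);P=cloud(c)
    near=np.hypot(P[...,0]-.505,P[...,1]+.042)<.045
    for nm,lo,hi in [("grip",.111,.122),("disc",.094,.103)]:
        m=near&(P[...,2]>lo)&(P[...,2]<hi)
        q=P[m]; (x,y),r=cv2.minEnclosingCircle((q[:,:2]*1000).astype(np.float32))
        print(n,nm,m.sum(),q.mean(0).round(4),"mec",round(x,1),round(y,1),round(r,1))
    m=(abs(P[...,0]-.486)<.11)&(abs(P[...,1]-.246)<.11)&(P[...,2]>.0125)&(P[...,2]<.03)
    k,l=cv2.connectedComponents(m.astype(np.uint8)); 
    q=(P[m][:,:2]*1000).astype(np.float32); print(n,"tray rim",m.sum(),cv2.minAreaRect(q))
    f=(abs(P[...,0]-.486)<.03)&(abs(P[...,1]-.246)<.03);print("floor",P[f].mean(0))
E
```

```text
top grip 83 [ 0.5036 -0.0393  0.1157] mec 503.8 -39.1 10.6
top disc 399 [ 0.5034 -0.0391  0.098 ] mec 504.0 -39.4 26.9
top tray rim 463 ((484.20440673828125, 244.90965270996094), (151.41542053222656, 149.95274353027344), 81.57115936279297)
floor [0.48541239 0.24601321 0.00310162]
scene grip 61 [ 0.5057 -0.0403  0.1151] mec 506.0 -38.8 12.2
scene disc 233 [ 0.5082 -0.0444  0.098 ] mec 504.6 -39.9 28.1
scene tray rim 348 ((485.9840087890625, 245.73870849609375), (158.30128479003906, 151.96334838867188), 81.18364715576172)
floor [0.48652939 0.24533285 0.00384699]
```

Emit:
apply_moves([
  {"offset": [3.7,-2.3,0]},
  {"offset": [3.7,-2.3,0]},
  {"offset": [3.7,-2.3,0]},
  {"offset": [3.7,-2.3,0]},
  {"offset": [3.7,-2.3,0]},
  {"offset": [3.7,-2.3,0]},
  {"offset": [3.7,-2.3,0]},
  {"offset": [3.7,-2.3,0]},
], claw=55, newtons=25)

```text
invalid input at $.commands[0]: expected keys offset, spin
```

Emit:
apply_moves([
  {"offset": [3.7,-2.3,0]},
  {"offset": [3.7,-2.3,0]},
  {"offset": [3.7,-2.3,0]},
  {"offset": [3.0,-2.0,0]},
  {"offset": [0,0,0]},
  {"offset": [0,0,0]},
])

```text
invalid input at $.commands[0]: expected keys offset, spin
```

```bash
cat >> h.py <<'E'
from scipy.spatial.transform import Rotation as R
def go(t):
    s=read_state(); r=R.from_quat(s["tool_rot"]); p=np.array(s["ee_pos"])
    x=r.as_matrix()[:,0]; y=r.as_matrix()[:,1]
    print("t",round(s["time_s"],2),"p",p.round(4),"jawyaw",round(np.arctan2(y[1],y[0]),3),"zaxis",r.as_matrix()[:,2].round(3),"j",np.round(s["joint_pos"],2),"F",np.round(s["force"],1),"M",np.round(s["ft_torque"],3),"w",round(float(s["width"]),3))
    print("tool cm to target",(r.inv().apply(np.array(t)-p)*100).round(2))
E
python3 -c "
from h import *
go([.504,-.0395,.102])"
```

```text
t 1.0 p [ 0.2192 -0.477   0.2313] jawyaw -1.14 zaxis [ 0. -0. -1.] j [-1.14  0.26 -0.14  1.17  0.    1.57] F [ 0.7 -0.2  0.2] M [-0.008  0.065  0.037] w 0.997
tool cm to target [ 44.15 -27.86  12.93]
```

Emit:
apply_moves([
  {"offset": [3.7,-2.3,0],"spin": 0},
  {"offset": [3.7,-2.3,0],"spin": 0},
  {"offset": [3.7,-2.3,0],"spin": 0},
  {"offset": [3.7,-2.3,0],"spin": 0},
  {"offset": [3.7,-2.3,0],"spin": 0},
  {"offset": [3.7,-2.3,0],"spin": 0},
  {"offset": [3.7,-2.3,0],"spin": 0},
  {"offset": [3.7,-2.3,0],"spin": 0},
], claw=55, newtons=25)

```text
time_s: 1.8
ee_pos: [0.4122, -0.1847, 0.2316]
tool_rot: [0.977, 0.214, 0.0, 0.0]
force: [1.2, 0.8, 0.3]
width: 0.551
```

Emit:
apply_moves([
  {"offset": [3.7,-2.3,0],"spin": 0},
  {"offset": [3.7,-2.3,0],"spin": 0},
  {"offset": [3.7,-2.3,0],"spin": 0},
  {"offset": [3.4,-2.3,0],"spin": 0},
  {"offset": [0,0,0],"spin": 0},
  {"offset": [0,0,0],"spin": 0},
])

```text
time_s: 2.4
ee_pos: [0.5048, -0.0413, 0.2311]
tool_rot: [0.977, 0.215, -0.0, 0.0]
force: [-0.6, -0.2, -1.0]
width: 0.552
```

```bash
python3 -c "
from h import *
go([.504,-.0395,.102])"
```

```text
t 2.4 p [ 0.5048 -0.0413  0.2311] jawyaw -1.138 zaxis [-0.001 -0.    -1.   ] j [-0.08  0.23 -0.18  1.16 -0.    2.63] F [-0.6 -0.2 -1. ] M [-0.019  0.016 -0.019] w 0.552
tool cm to target [ 0.02 -0.2  12.91]
```

Emit:
apply_moves([
  {"offset": [0,-0.2,3.5],"spin": 0},
  {"offset": [0,0,3.5],"spin": 0},
  {"offset": [0,0,3.0],"spin": 0},
  {"offset": [0,0,1.9],"spin": 0},
  {"offset": [0,0,1.0],"spin": 0},
  {"offset": [0,0,0],"spin": 0},
  {"offset": [0,0,0],"spin": 0},
])

```text
time_s: 3.1
ee_pos: [0.5042, -0.0409, 0.1031]
tool_rot: [0.977, 0.213, 0.001, 0.0]
force: [0.2, -0.0, 0.8]
width: 0.553
```

Emit:
apply_moves([
  {"offset": [0,0,0],"spin": 0},
  {"offset": [0,0,0],"spin": 0},
  {"offset": [0,0,0],"spin": 0},
  {"offset": [0,0,0],"spin": 0},
  {"offset": [0,0,0],"spin": 0},
  {"offset": [0,0,0],"spin": 0},
], claw=0)

```text
time_s: 3.7
ee_pos: [0.5046, -0.0397, 0.1037]
tool_rot: [0.977, 0.214, 0.001, -0.0]
force: [-1.5, 1.8, 6.3]
width: 0.248
```

```bash
python3 -c "
from h import *
go([.504,-.0395,.102])"
```

```text
t 3.7 p [ 0.5046 -0.0397  0.1037] jawyaw -1.139 zaxis [ 0.002  0.001 -1.   ] j [-0.08  0.32 -0.41  0.84  0.    2.63] F [-1.5  1.8  6.3] M [ 0.437  0.338 -0.009] w 0.248
tool cm to target [-0.05 -0.05  0.17]
```

Emit:
apply_moves([
  {"offset": [0,0,-0.5],"spin": 0},
  {"offset": [0,0,-1],"spin": 0},
  {"offset": [0,0,-1.5],"spin": 0},
  {"offset": [0,0,-2],"spin": 0},
  {"offset": [0,0,0],"spin": 0},
])

```text
time_s: 4.2
ee_pos: [0.5063, -0.0408, 0.1554]
tool_rot: [0.977, 0.214, 0.003, 0.001]
force: [1.0, -0.7, -0.5]
width: 0.245
```

```bash
python3 -c "
from h import *
go([.485,.245,.153])
c=capture('scene');cv2.imwrite('pics/s2.png',cv2.resize(c['frame'][110:270,220:420],(750,600),interpolation=cv2.INTER_CUBIC))
P=cloud(c);m=(np.hypot(P[...,0]-.504,P[...,1]+.04)<.035)&(P[...,2]>.11)&(P[...,2]<.16);print(m.sum())"
```

```text
t 4.2 p [ 0.5063 -0.0408  0.1554] jawyaw -1.14 zaxis [ 0.006 -0.001 -1.   ] j [-0.08  0.27 -0.33  0.96 -0.    2.63] F [ 1.  -0.7 -0.5] M [ 0.021 -0.053 -0.062] w 0.245
tool cm to target [ 10.   -26.86   0.19]
277
```

View pics/s2.png

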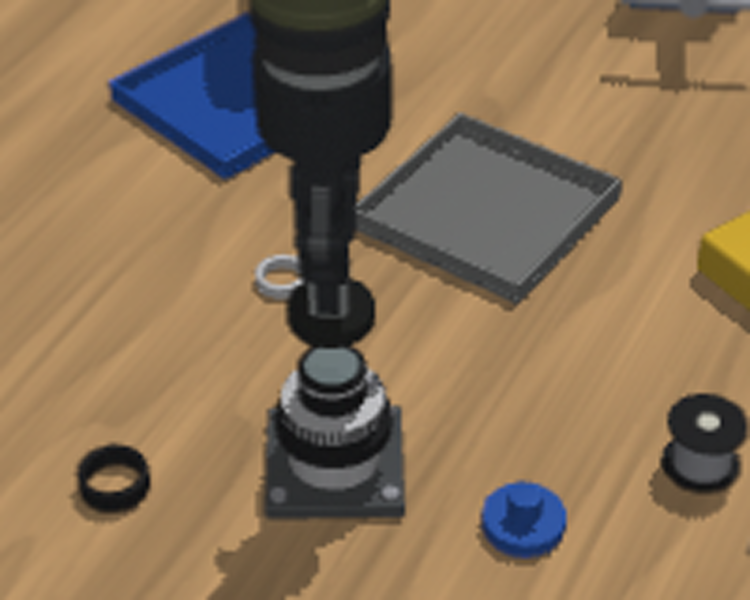

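The cap is held level and clear of the nose at (330,310) in the crop. I'll spin back first so joint 6 keeps its range.

Emit:
apply_moves([
  {"offset": [0,0,-0.3],"spin": -0.13},
  {"offset": [0,0,-0.3],"spin": -0.13},
  {"offset": [0,0,0],"spin": -0.13},
  {"offset": [0,0,0],"spin": -0.13},
  {"offset": [0,0,0],"spin": -0.13},
  {"offset": [0,0,0],"spin": -0.13},
  {"offset": [0,0,0],"spin": -0.13},
  {"offset": [0,0,0],"spin": -0.13},
])

```text
time_s: 5.05
ee_pos: [0.5032, -0.0404, 0.1574]
tool_rot: [0.74, 0.673, -0.001, -0.0]
force: [-0.2, -1.1, -1.0]
width: 0.244
```

```bash
python3 -c "
from h import *
go([.485,.245,.153])"
```

```text
t 5.05 p [ 0.5032 -0.0404  0.1574] jawyaw -0.095 zaxis [-0.002 -0.    -1.   ] j [-0.08  0.27 -0.32  0.98 -0.    1.59] F [-0.2 -1.1 -1. ] M [ 0.013 -0.057 -0.044] w 0.244
tool cm to target [28.24 -4.51  0.43]
```

Emit:
apply_moves([
  {"offset": [2.5,-0.4,0],"spin": 0},
  {"offset": [3.9,-0.6,0],"spin": 0},
  {"offset": [3.9,-0.6,0],"spin": 0},
  {"offset": [3.9,-0.6,0],"spin": 0},
  {"offset": [3.9,-0.6,0],"spin": 0},
  {"offset": [3.9,-0.6,0],"spin": 0},
  {"offset": [3.9,-0.7,0],"spin": 0},
  {"offset": [2.3,-0.4,0],"spin": 0},
])

```text
time_s: 5.85
ee_pos: [0.4866, 0.2472, 0.1574]
tool_rot: [0.741, 0.672, -0.0, -0.0]
force: [-0.4, -0.7, -0.8]
width: 0.241
```

Emit:
apply_moves([
  {"offset": [0,0,3],"spin": 0},
  {"offset": [0,0,4],"spin": 0},
  {"offset": [0,0,3],"spin": 0},
  {"offset": [0,0,2],"spin": 0},
  {"offset": [0,0,0],"spin": 0},
  {"offset": [0,0,0],"spin": 0},
])

```text
time_s: 6.45
ee_pos: [0.4868, 0.2445, 0.0379]
tool_rot: [0.742, 0.671, -0.001, -0.0]
force: [0.4, 0.2, 0.3]
width: 0.242
```

```bash
python3 -c "
from h import *
go([.485,.245,.0212])"
```

```text
t 6.45 p [0.4868 0.2445 0.0379] jawyaw -0.1 zaxis [-0.001 -0.001 -1.   ] j [ 0.47  0.45 -0.4   0.72 -0.    2.14] F [0.4 0.2 0.3] M [ 0.022 -0.009 -0.01 ] w 0.242
tool cm to target [ 0.04 -0.18  1.67]
```

Emit:
apply_moves([
  {"offset": [0,0,1],"spin": 0},
  {"offset": [0,0,0.3],"spin": 0},
  {"offset": [0,0,0],"spin": 0},
  {"offset": [0,0,0],"spin": 0},
])

```text
time_s: 6.85
ee_pos: [0.4875, 0.2449, 0.0257]
tool_rot: [0.742, 0.671, 0.0, 0.0]
force: [-0.0, 0.4, -0.2]
width: 0.242
```

Emit:
apply_moves([
  {"offset": [0,0,0.2],"spin": 0},
  {"offset": [0,0,0],"spin": 0},
  {"offset": [0,0,0],"spin": 0},
])

```text
time_s: 7.15
ee_pos: [0.4872, 0.2448, 0.0234]
tool_rot: [0.742, 0.671, 0.0, 0.0]
force: [0.3, 1.3, -1.2]
width: 0.243
```

Emit:
apply_moves([
  {"offset": [0,0,0.15],"spin": 0},
  {"offset": [0,0,0],"spin": 0},
  {"offset": [0,0,0],"spin": 0},
])

```text
time_s: 7.45
ee_pos: [0.4872, 0.2448, 0.0217]
tool_rot: [0.742, 0.671, -0.0, -0.0]
force: [-0.2, -0.9, -0.3]
width: 0.241
```

Emit:
apply_moves([
  {"offset": [0,0,0.1],"spin": 0},
  {"offset": [0,0,0],"spin": 0},
  {"offset": [0,0,0],"spin": 0},
])

```text
time_s: 7.75
ee_pos: [0.4874, 0.2448, 0.0212]
tool_rot: [0.742, 0.671, 0.0, 0.0]
force: [-0.8, -0.7, 3.9]
width: 0.245
```

Emit:
apply_moves([
  {"offset": [0,0,0.1],"spin": 0},
  {"offset": [0,0,0],"spin": 0},
  {"offset": [0,0,0],"spin": 0},
])

```text
time_s: 8.05
ee_pos: [0.4874, 0.2448, 0.0211]
tool_rot: [0.742, 0.671, 0.0, 0.0]
force: [-3.2, -1.6, 11.2]
width: 0.24
```

Contact. Back off 1 mm, open, then rise.

Emit:
apply_moves([
  {"offset": [0,0,-0.1],"spin": 0},
  {"offset": [0,0,0],"spin": 0},
])

```text
time_s: 8.25
ee_pos: [0.4874, 0.2448, 0.0212]
tool_rot: [0.742, 0.671, 0.0, 0.0]
force: [-1.5, -0.9, 6.2]
width: 0.239
```

Emit:
apply_moves([
  {"offset": [0,0,0],"spin": 0},
  {"offset": [0,0,0],"spin": 0},
  {"offset": [0,0,0],"spin": 0},
  {"offset": [0,0,0],"spin": 0},
  {"offset": [0,0,0],"spin": 0},
], claw=50)

```text
time_s: 8.75
ee_pos: [0.4872, 0.2448, 0.0206]
tool_rot: [0.742, 0.671, -0.0, -0.0]
force: [0.7, 0.3, -0.4]
width: 0.498
```

Emit:
apply_moves([
  {"offset": [0,0,-1],"spin": 0},
  {"offset": [0,0,-4],"spin": 0},
  {"offset": [0,0,-5],"spin": 0},
  {"offset": [0,0,-5],"spin": 0},
  {"offset": [-4,0,0],"spin": 0},
  {"offset": [-4,0,0],"spin": 0},
  {"offset": [-4,0,0],"spin": 0},
  {"offset": [0,0,0],"spin": 0},
])

```text
time_s: 9.55
ee_pos: [0.4739, 0.1217, 0.1717]
tool_rot: [0.743, 0.669, -0.001, 0.0]
force: [-0.4, 1.4, -0.2]
width: 0.501
```

```bash
python3 -c "
from h import *
go([.504,-.0395,.17])
c=capture('top');P=cloud(c);cv2.imwrite('pics/top2.png',c['frame'])
m=(np.hypot(P[...,0]-.487,P[...,1]-.245)<.06)&(P[...,2]>.025)&(P[...,2]<.05);print('grip',m.sum(),P[m].mean(0).round(4))
m=(np.hypot(P[...,0]-.487,P[...,1]-.245)<.05)&(P[...,2]>.011)&(P[...,2]<.022);print('disc',m.sum(),P[m].mean(0).round(4))
print(np.linalg.svd(P[m]-P[m].mean(0))[2][2])
for x0,x1,y0,y1 in [(175,240,320,400)]:
  cv2.imwrite('pics/c2.png',cv2.resize(c['frame'][x0:x1,y0:y1],(800,650),interpolation=cv2.INTER_CUBIC))
c=capture('scene');cv2.imwrite('pics/s3.png',cv2.resize(c['frame'][190:250,275:345],(700,600),interpolation=cv2.INTER_CUBIC))
np.savez('s3.npz',**{k:np.array(v) for k,v in c.items()})
a=cv2.imread('pics/c2.png');b=cv2.imread('pics/s3.png')
o=np.hstack([cv2.resize(a,(400,325)),cv2.resize(b,(379,325))]);cv2.imwrite('pics/both.png',o)
"
```

```text
t 9.55 p [0.4739 0.1217 0.1717] jawyaw -0.105 zaxis [-0.001 -0.002 -1.   ] j [ 0.25  0.23 -0.33  1.   -0.    1.93] F [-0.4  1.4 -0.2] M [-0.01  -0.03  -0.036] w 0.501
tool cm to target [-15.71   4.68   0.2 ]
grip 0 [nan nan nan]
disc 0 [nan nan nan]
[0. 0. 1.]<string>:5: RuntimeWarning: Mean of empty slice.
  ret = um.true_divide(
<string>:6: RuntimeWarning: Mean of empty slice.
<string>:7: RuntimeWarning: Mean of empty slice.
```

View pics/both.png

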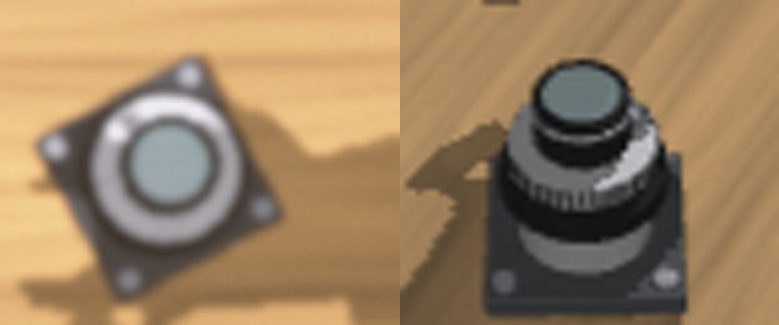

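The nose is bare: in the top crop the glass is at (170,165), with a small bright bump at (118,132) on the upper left of the ring. Scene crop: bump at (638,112). I'll check the cap in the scene depth and look for the lug and stop by depth and polar unwrap.

```bash
cat > polar.py <<'E'
from h import *
def polar(c,ax,z=.0695):
    th=np.deg2rad(np.arange(0,360,1)); r=np.arange(.020,.042,.0002)
    T=np.linalg.inv(np.array(c["world_from_camera"]))
    X=np.stack([ax[0]+np.outer(r,np.cos(th)),ax[1]+np.outer(r,np.sin(th)),np.full((len(r),len(th)),z)],-1).reshape(-1,3)
    uv=cv2.projectPoints(X,cv2.Rodrigues(T[:3,:3])[0],T[:3,3],np.array(c["mtx"]),np.array(c["D"]))[0].reshape(len(r),len(th),2).astype(np.float32)
    return cv2.remap(np.array(c["frame"]),uv[...,0],uv[...,1],cv2.INTER_CUBIC)
E
python3 - <<'E'
from polar import *
ax=(.504,-.0395)
tiles=[]
for n in ["top","scene"]:
    c=capture(n);P=cloud(c)
    m=(np.hypot(P[...,0]-.487,P[...,1]-.245)<.06)&(P[...,2]>.024)&(P[...,2]<.05);print(n,'grip',m.sum(),P[m].mean(0).round(4) if m.any() else '', P[m][:,2].max() if m.any() else '')
    d=np.hypot(P[...,0]-ax[0],P[...,1]-ax[1])
    m=(d<.04)&(P[...,2]>.093)&(P[...,2]<.1)
    if m.any(): print('nose',m.sum(),P[m].mean(0).round(4),cv2.minEnclosingCircle((P[m][:,:2]*1000).astype(np.float32)))
    m=(d>.0245)&(d<.033)&(P[...,2]>.0725)&(P[...,2]<.082)
    for p in P[m]: print(n,np.round(np.rad2deg(np.arctan2(p[1]-ax[1],p[0]-ax[0]))),(np.hypot(p[0]-ax[0],p[1]-ax[1])*1000).round(1),(p[2]*1000).round(1))
    tiles+=[cv2.resize(polar(c,ax,z),(792,140),interpolation=cv2.INTER_CUBIC) for z in (.0695,.0765)]
cv2.imwrite("pics/pol.png",np.vstack(tiles))
E
```

```text
top grip 0  
nose 249 [ 0.5044 -0.0391  0.0948] ((504.5015869140625, -39.36756134033203), 21.428974151611328)
top 36.0 31.1 78.0
top 41.0 30.9 75.4
top 38.0 29.4 77.7
top 35.0 28.1 77.3
top 45.0 29.1 78.9
top 42.0 27.6 79.8
top 38.0 26.3 77.4
top 33.0 25.0 76.3
top 44.0 26.1 76.7
top 40.0 24.7 74.9
top 92.0 29.4 75.7
top 92.0 27.2 74.5
top 93.0 25.1 76.5
top 97.0 29.6 75.6
top 97.0 27.3 72.9
top 98.0 25.3 77.2
scene grip 48 [0.49   0.2413 0.0315] 0.036501344199671104
nose 161 [ 0.5059 -0.0397  0.0948] ((504.84844970703125, -39.724151611328125), 23.164155960083008)
scene 44.0 26.3 77.0
scene 43.0 28.5 77.2
scene 41.0 30.7 77.6
scene 36.0 25.4 77.7
scene 40.0 28.2 75.1
scene 37.0 30.3 76.1
scene 32.0 32.3 78.7
scene 36.0 25.4 74.4
scene 35.0 27.7 74.1
scene 36.0 30.2 73.3
scene 7.0 31.8 72.7
```

View pics/pol.png

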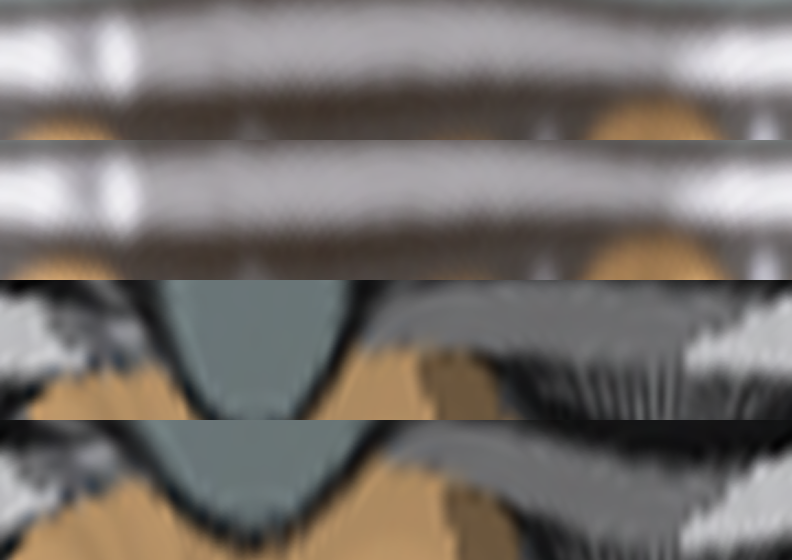

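Cap stands in the tray at about (0.49, 0.243), level. Two bumps show in the depth around the axis. One lies at 33–45°, 12° wide, which fits the stop. The other is at about 95°, which fits the lug: clockwise from it the gap to the stop is about 45° = 0.79 rad, inside the stated range. The opposite assignment would be about 300° apart, so it's ruled out. I'll grip with the jaws at about 155°, ending near 110°, away from the stop.

Emit:
apply_moves([
  {"offset": [-3.2,1.0,0],"spin": 0},
  {"offset": [-4,1.2,0],"spin": 0},
  {"offset": [-4,1.2,0],"spin": 0},
  {"offset": [-3,0.9,0],"spin": 0},
  {"offset": [-1.5,0.4,0],"spin": 0},
  {"offset": [0,0,0],"spin": 0.12},
  {"offset": [0,0,0],"spin": 0.12},
  {"offset": [0,0,0],"spin": 0.09},
], claw=100, newtons=20)

```text
time_s: 10.55
ee_pos: [0.5067, -0.0343, 0.1707]
tool_rot: [0.842, 0.539, 0.0, -0.0]
force: [-0.2, -0.4, 0.4]
width: 0.997
```

Emit:
apply_moves([
  {"offset": [0,0,0],"spin": 0},
  {"offset": [0,0,0],"spin": 0},
  {"offset": [0,0,0],"spin": 0},
])

```text
time_s: 10.85
ee_pos: [0.5065, -0.0348, 0.1707]
tool_rot: [0.841, 0.541, 0.0, -0.0]
force: [0.3, 0.9, 0.4]
width: 0.999
```

```bash
python3 -c "
from h import *
go([.5043,-.0393,.13])
c=capture('scene');P=cloud(c)
m=(np.hypot(P[...,0]-.487,P[...,1]-.245)<.06)&(P[...,2]>.024)&(P[...,2]<.05);print('cap',m.sum(),P[m].mean(0).round(4))"
```

```text
t 10.85 p [ 0.5065 -0.0348  0.1707] jawyaw -0.428 zaxis [-0.  0. -1.] j [-0.07  0.27 -0.29  1.01  0.    1.93] F [0.3 0.9 0.4] M [ 0.022 -0.018  0.   ] w 0.999
tool cm to target [-0.5  -0.01  4.07]
cap 52 [0.4902 0.24   0.0317]
```

Emit:
apply_moves([
  {"offset": [-0.5,0,2],"spin": 0},
  {"offset": [0,0,3],"spin": 0},
  {"offset": [0,0,2],"spin": 0},
  {"offset": [0,0,0],"spin": 0},
  {"offset": [0,0,0],"spin": 0},
])

```text
time_s: 11.4
ee_pos: [0.5042, -0.0399, 0.101]
tool_rot: [0.842, 0.54, -0.0, -0.0]
force: [-1.1, -0.1, 0.3]
width: 0.998
```

```bash
python3 -c "
from h import *
go([.5043,-.0393,.053])"
```

```text
t 11.4 p [ 0.5042 -0.0399  0.101 ] jawyaw -0.43 zaxis [-0.001  0.    -1.   ] j [-0.08  0.32 -0.41  0.84  0.    1.92] F [-1.1 -0.1  0.3] M [ 0.045 -0.02   0.051] w 0.998
tool cm to target [ 0.06 -0.01  4.8 ]
```

Emit:
apply_moves([
  {"offset": [0.05,0,2],"spin": 0},
  {"offset": [0,0,1.5],"spin": 0},
  {"offset": [0,0,1.0],"spin": 0},
  {"offset": [0,0,0.3],"spin": 0},
  {"offset": [0,0,0],"spin": 0},
  {"offset": [0,0,0],"spin": 0},
])

```text
time_s: 12.0
ee_pos: [0.5053, -0.0396, 0.0536]
tool_rot: [0.842, 0.54, 0.001, 0.0]
force: [-0.1, -0.2, 0.2]
width: 1.001
```

```bash
python3 -c "
from h import *
go([.5043,-.0393,.053])
c=capture('scene');P=cloud(c);cv2.imwrite('pics/s4.png',cv2.resize(c['frame'][165:255,255:375],(800,600),interpolation=cv2.INTER_CUBIC))"
```

```text
t 12.0 p [ 0.5053 -0.0396  0.0536] jawyaw -0.43 zaxis [ 0.002 -0.    -1.   ] j [-0.08  0.37 -0.48  0.71  0.    1.92] F [-0.1 -0.2  0.2] M [ 0.034 -0.014  0.002] w 1.001
tool cm to target [-0.01 -0.1   0.06]
```

View pics/s4.png

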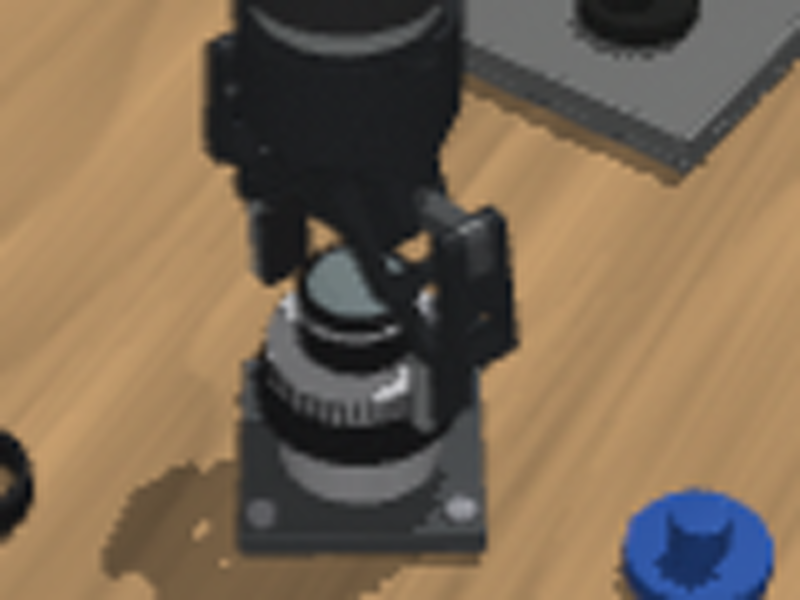

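The jaws straddle the nose, with the near tip at (430,425) beside the ring rim and clear of the rear ring. Closing now.

Emit:
apply_moves([
  {"offset": [0,-0.05,0],"spin": 0},
  {"offset": [0,0,0],"spin": 0},
  {"offset": [0,0,0],"spin": 0},
  {"offset": [0,0,0],"spin": 0},
  {"offset": [0,0,0],"spin": 0},
], claw=70, newtons=20)

```text
time_s: 12.55
ee_pos: [0.5034, -0.0389, 0.0535]
tool_rot: [0.842, 0.54, 0.0, -0.001]
force: [-2.2, 1.6, 5.9]
width: 0.757
```

```bash
python3 -c "
from h import *
go([.5043,-.0393,.053])"
```

```text
t 12.55 p [ 0.5034 -0.0389  0.0535] jawyaw -0.43 zaxis [-0.001  0.001 -1.   ] j [-0.08  0.37 -0.48  0.72  0.    1.92] F [-2.2  1.6  5.9] M [ 0.323  0.65  -0.016] w 0.757
tool cm to target [0.   0.1  0.05]
```

Emit:
apply_moves([
  {"offset": [0,0,0],"spin": 0.05},
  {"offset": [0,0,0],"spin": 0.1},
  {"offset": [0,0,0],"spin": 0.1},
  {"offset": [0,0,0],"spin": 0.1},
  {"offset": [0,0,0],"spin": 0.1},
  {"offset": [0,0,0],"spin": 0.05},
  {"offset": [0,0,0],"spin": 0},
  {"offset": [0,0,0],"spin": 0},
])

```text
time_s: 13.35
ee_pos: [0.5029, -0.0385, 0.0536]
tool_rot: [0.949, 0.315, -0.0, -0.001]
force: [-3.6, 3.2, 6.7]
width: 0.763
```

```bash
python3 - <<'E'
from polar import *
go([.5043,-.0393,.053])
ax=(.5043,-.0393)
for n in ["top","scene"]:
    c=capture(n);P=cloud(c);d=np.hypot(P[...,0]-ax[0],P[...,1]-ax[1])
    m=(d>.0245)&(d<.032)&(P[...,2]>.0725)&(P[...,2]<.082)
    print(n,[tuple(np.round([np.rad2deg(np.arctan2(p[1]-ax[1],p[0]-ax[0])),1000*np.hypot(p[0]-ax[0],p[1]-ax[1]),1000*p[2]]).astype(int)) for p in P[m]])
E
```

```text
t 13.35 p [ 0.5029 -0.0385  0.0536] jawyaw -0.93 zaxis [-0.001  0.002 -1.   ] j [-0.08  0.37 -0.48  0.72  0.    2.42] F [-3.6  3.2  6.7] M [ 0.65   0.835 -0.01 ] w 0.763
tool cm to target [0.06 0.15 0.05]
top []
scene [(np.int64(66), np.int64(32), np.int64(75)), (np.int64(63), np.int64(30), np.int64(74)), (np.int64(47), np.int64(26), np.int64(76)), (np.int64(38), np.int64(28), np.int64(80)), (np.int64(35), np.int64(30), np.int64(81)), (np.int64(41), np.int64(25), np.int64(75)), (np.int64(42), np.int64(28), np.int64(74)), (np.int64(33), np.int64(30), np.int64(78)), (np.int64(31), np.int64(25), np.int64(76)), (np.int64(31), np.int64(27), np.int64(76)), (np.int64(36), np.int64(30), np.int64(73)), (np.int64(29), np.int64(25), np.int64(74)), (np.int64(30), np.int64(27), np.int64(73))]
```

Emit:
apply_moves([
  {"offset": [0,0,0],"spin": 0.06},
  {"offset": [0,0,0],"spin": 0.06},
  {"offset": [0,0,0],"spin": 0.03},
  {"offset": [0,0,0],"spin": 0},
  {"offset": [0,0,0],"spin": 0},
])

```text
time_s: 13.95
ee_pos: [0.5028, -0.0383, 0.0535]
tool_rot: [0.97, 0.243, -0.0, -0.001]
force: [-3.9, 3.2, 7.6]
width: 0.763
```

```bash
python3 -c "
from h import *
go([.5043,-.0393,.053])"
```

```text
t 13.95 p [ 0.5028 -0.0383  0.0535] jawyaw -1.08 zaxis [-0.002  0.002 -1.   ] j [-0.08  0.37 -0.48  0.72  0.    2.57] F [-3.9  3.2  7.6] M [ 0.676  0.837 -0.057] w 0.763
tool cm to target [0.09 0.16 0.05]
```

Emit:
apply_moves([
  {"offset": [0,0,0],"spin": 0.02},
  {"offset": [0,0,0],"spin": 0.02},
  {"offset": [0,0,0],"spin": 0},
])

```text
time_s: 14.25
ee_pos: [0.5028, -0.0383, 0.0535]
tool_rot: [0.975, 0.224, -0.001, -0.001]
force: [-3.4, 1.4, 6.7]
width: 0.761
```

```bash
python3 -c "
from h import *
go([.5043,-.0393,.053])"
```

```text
t 14.25 p [ 0.5028 -0.0383  0.0535] jawyaw -1.12 zaxis [-0.002  0.002 -1.   ] j [-0.08  0.37 -0.48  0.72  0.    2.61] F [-3.4  1.4  6.7] M [ 0.757  0.865 -0.064] w 0.761
tool cm to target [0.09 0.16 0.05]
```

Emit:
apply_moves([
  {"offset": [0,0,0],"spin": 0.02},
  {"offset": [0,0,0],"spin": 0},
  {"offset": [0,0,0],"spin": 0},
])

```text
time_s: 14.55
ee_pos: [0.5028, -0.0383, 0.0535]
tool_rot: [0.977, 0.214, -0.001, -0.001]
force: [-4.7, 2.5, 7.0]
width: 0.758
```

```bash
cat > m.py <<'E'
from h import *
s=read_state(); y=R.from_quat(s["tool_rot"]).as_matrix()[:,1]
print(round(s["time_s"],2),"yaw",round(np.arctan2(y[1],y[0]),4),"Mz",round(s["ft_torque"][2],3),"tau6",round(s["tau"][5],3),"tau1",round(s["tau"][0],2),"j6",round(s["joint_pos"][5],4),"F",np.round(s["force"],1))
E
python3 m.py
```

```text
14.55 yaw -1.1397 Mz -0.012 tau6 -0.042 tau1 -1.16 j6 2.633 F [-4.7  2.5  7. ]
```

Emit:
apply_moves([
  {"offset": [0,0,0],"spin": 0.02},
  {"offset": [0,0,0],"spin": 0},
  {"offset": [0,0,0],"spin": 0},
])

```text
time_s: 14.85
ee_pos: [0.5028, -0.0382, 0.0535]
tool_rot: [0.979, 0.204, -0.001, -0.001]
force: [-3.4, 2.5, 7.2]
width: 0.761
```

```bash
python3 m.py
```

```text
14.85 yaw -1.1596 Mz -0.085 tau6 -0.042 tau1 -1.19 j6 2.6529 F [-3.4  2.5  7.2]
```

Emit:
apply_moves([
  {"offset": [0,0,0],"spin": 0.01},
  {"offset": [0,0,0],"spin": 0},
  {"offset": [0,0,0],"spin": 0},
])

```text
time_s: 15.15
ee_pos: [0.5027, -0.0382, 0.0535]
tool_rot: [0.98, 0.199, -0.001, -0.001]
force: [-3.9, 2.5, 7.7]
width: 0.758
```

```bash
python3 m.py
```

```text
15.15 yaw -1.1697 Mz -0.068 tau6 -0.044 tau1 -1.2 j6 2.663 F [-3.9  2.5  7.7]
```

tau6 is a clean torque signal: −0.043 N m is the ring's own friction. I'll measure the torsional stiffness with a tiny reversal so I can size the final steps safely.

Emit:
apply_moves([
  {"offset": [0,0,0],"spin": -0.001},
  {"offset": [0,0,0],"spin": 0},
])

```text
time_s: 15.35
ee_pos: [0.5027, -0.0382, 0.0535]
tool_rot: [0.98, 0.2, -0.001, -0.001]
force: [-3.2, 2.1, 7.0]
width: 0.76
```

```bash
python3 m.py
```

```text
15.35 yaw -1.1686 Mz 0.012 tau6 -0.027 tau1 -1.22 j6 2.6619 F [-3.2  2.1  7. ]
```

Emit:
apply_moves([
  {"offset": [0,0,0],"spin": -0.002},
  {"offset": [0,0,0],"spin": 0},
])

```text
time_s: 15.55
ee_pos: [0.5027, -0.0382, 0.0535]
tool_rot: [0.98, 0.201, -0.001, -0.001]
force: [-3.2, 2.4, 7.5]
width: 0.759
```

```bash
python3 m.py
```

```text
15.55 yaw -1.1665 Mz -0.008 tau6 -0.01 tau1 -1.24 j6 2.6598 F [-3.2  2.4  7.5]
```

Emit:
apply_moves([
  {"offset": [0,0,0],"spin": 0.003},
  {"offset": [0,0,0],"spin": 0},
])

```text
time_s: 15.75
ee_pos: [0.5028, -0.0382, 0.0535]
tool_rot: [0.98, 0.199, -0.001, -0.001]
force: [-4.3, 2.8, 7.1]
width: 0.764
```

```bash
python3 m.py
```

```text
15.75 yaw -1.1695 Mz -0.048 tau6 0.005 tau1 -1.23 j6 2.6629 F [-4.3  2.8  7.1]
```

Emit:
apply_moves([
  {"offset": [0,0,0],"spin": 0.004},
  {"offset": [0,0,0],"spin": 0},
])

```text
time_s: 15.95
ee_pos: [0.5028, -0.0382, 0.0535]
tool_rot: [0.98, 0.197, -0.001, -0.001]
force: [-4.1, 3.0, 7.9]
width: 0.76
```

```bash
python3 m.py
```

```text
15.95 yaw -1.1735 Mz -0.02 tau6 -0.0 tau1 -1.23 j6 2.6669 F [-4.1  3.   7.9]
```

Emit:
apply_moves([
  {"offset": [0,0,0],"spin": 0.004},
  {"offset": [0,0,0],"spin": 0},
])

```text
time_s: 16.15
ee_pos: [0.5027, -0.0382, 0.0535]
tool_rot: [0.981, 0.195, -0.001, -0.001]
force: [-3.7, 2.5, 7.8]
width: 0.76
```

```bash
python3 m.py
```

```text
16.15 yaw -1.1775 Mz -0.037 tau6 -0.0 tau1 -1.24 j6 2.6709 F [-3.7  2.5  7.8]
```

Emit:
apply_moves([
  {"offset": [0,0,0],"spin": 0.004},
  {"offset": [0,0,0],"spin": 0},
])

```text
time_s: 16.35
ee_pos: [0.5027, -0.0382, 0.0535]
tool_rot: [0.981, 0.193, -0.001, -0.001]
force: [-4.4, 2.4, 7.5]
width: 0.759
```

```bash
python3 m.py
```

```text
16.35 yaw -1.1815 Mz -0.057 tau6 -0.0 tau1 -1.24 j6 2.6749 F [-4.4  2.4  7.5]
```

Emit:
apply_moves([
  {"offset": [0,0,0],"spin": 0.005},
  {"offset": [0,0,0],"spin": 0},
])

```text
time_s: 16.55
ee_pos: [0.5027, -0.0382, 0.0535]
tool_rot: [0.982, 0.191, -0.001, -0.001]
force: [-4.1, 2.8, 7.6]
width: 0.76
```

```bash
python3 m.py
```

```text
16.55 yaw -1.1866 Mz -0.012 tau6 -0.006 tau1 -1.24 j6 2.6799 F [-4.1  2.8  7.6]
```

Emit:
apply_moves([
  {"offset": [0,0,0],"spin": 0.005},
  {"offset": [0,0,0],"spin": 0},
])

```text
time_s: 16.75
ee_pos: [0.5027, -0.0382, 0.0535]
tool_rot: [0.982, 0.188, -0.001, -0.001]
force: [-4.8, 3.9, 7.6]
width: 0.759
```

```bash
python3 m.py; python3 - <<'E'
from polar import *
ax=(.5043,-.0393)
a=[]
for i in range(4):
    c=capture("scene");P=cloud(c);d=np.hypot(P[...,0]-ax[0],P[...,1]-ax[1])
    m=(d>.0245)&(d<.0325)&(P[...,2]>.0725)&(P[...,2]<.079)
    a+=[np.rad2deg(np.arctan2(P[m][:,1]-ax[1],P[m][:,0]-ax[0]))]
    s=read_state();print(round(s["ft_torque"][2],3),round(s["tau"][5],3))
print(np.histogram(np.concatenate(a),np.arange(10,90,4)))
E
```

```text
16.75 yaw -1.1915 Mz -0.023 tau6 -0.007 tau1 -1.25 j6 2.6849 F [-4.8  3.9  7.6]
-0.001 -0.018
-0.028 -0.018
-0.037 -0.018
-0.028 -0.018
(array([ 0,  0,  0,  0,  3,  9, 14,  6,  5,  1, 10,  1,  0,  0,  0,  0,  0,
        0,  0]), array([10, 14, 18, 22, 26, 30, 34, 38, 42, 46, 50, 54, 58, 62, 66, 70, 74,
       78, 82, 86]))
```

Emit:
apply_moves([
  {"offset": [0,0,0],"spin": 0.005},
  {"offset": [0,0,0],"spin": 0},
])

```text
time_s: 17.15
ee_pos: [0.5027, -0.0381, 0.0535]
tool_rot: [0.983, 0.186, -0.001, -0.002]
force: [-3.7, 2.7, 7.5]
width: 0.765
```

```bash
python3 m.py
```

```text
17.15 yaw -1.1965 Mz -0.026 tau6 -0.007 tau1 -1.26 j6 2.6899 F [-3.7  2.7  7.5]
```

Emit:
apply_moves([
  {"offset": [0,0,0],"spin": 0.005},
  {"offset": [0,0,0],"spin": 0},
])

```text
time_s: 17.35
ee_pos: [0.5027, -0.0382, 0.0535]
tool_rot: [0.983, 0.184, -0.001, -0.001]
force: [-3.0, 2.2, 7.7]
width: 0.758
```

```bash
python3 m.py
```

```text
17.35 yaw -1.2015 Mz -0.058 tau6 -0.006 tau1 -1.27 j6 2.6949 F [-3.   2.2  7.7]
```

Emit:
apply_moves([
  {"offset": [0,0,0],"spin": 0.005},
  {"offset": [0,0,0],"spin": 0},
])

```text
time_s: 17.55
ee_pos: [0.5027, -0.0381, 0.0535]
tool_rot: [0.983, 0.181, -0.001, -0.002]
force: [-2.8, 3.2, 7.3]
width: 0.758
```

```bash
python3 m.py
```

```text
17.55 yaw -1.2066 Mz -0.051 tau6 -0.006 tau1 -1.28 j6 2.6999 F [-2.8  3.2  7.3]
```

Emit:
apply_moves([
  {"offset": [0,0,0],"spin": 0.005},
  {"offset": [0,0,0],"spin": 0},
])

```text
time_s: 17.75
ee_pos: [0.5027, -0.0381, 0.0535]
tool_rot: [0.984, 0.179, -0.001, -0.002]
force: [-3.1, 3.0, 7.6]
width: 0.763
```

```bash
python3 m.py
```

```text
17.75 yaw -1.2113 Mz 0.045 tau6 0.083 tau1 -1.4 j6 2.7047 F [-3.1  3.   7.6]
```

Emit:
apply_moves([
  {"offset": [0,0,0],"spin": 0.005},
  {"offset": [0,0,0],"spin": 0},
])

```text
time_s: 17.95
ee_pos: [0.5027, -0.0381, 0.0535]
tool_rot: [0.984, 0.177, -0.001, -0.001]
force: [-3.3, 3.3, 8.1]
width: 0.758
```

```bash
python3 m.py
```

```text
17.95 yaw -1.2159 Mz 0.146 tau6 0.198 tau1 -1.54 j6 2.7094 F [-3.3  3.3  8.1]
```

Emit:
apply_moves([
  {"offset": [0,0,0],"spin": 0.005},
  {"offset": [0,0,0],"spin": 0},
])

```text
time_s: 18.15
ee_pos: [0.5027, -0.0381, 0.0535]
tool_rot: [0.985, 0.174, -0.001, -0.001]
force: [-4.5, 2.8, 7.7]
width: 0.758
```

```bash
python3 m.py
```

```text
18.15 yaw -1.2205 Mz 0.242 tau6 0.313 tau1 -1.67 j6 2.714 F [-4.5  2.8  7.7]
```

It has come up solid: torque rose linearly over three steps by about 0.3 N m, which is roughly 10 N at the lug and under the 15 N limit. I'll relax the twist, open and rise.

Emit:
apply_moves([
  {"offset": [0,0,0],"spin": 0},
  {"offset": [0,0,0],"spin": -0.006},
  {"offset": [0,0,0],"spin": -0.006},
  {"offset": [0,0,0],"spin": 0},
])

```text
time_s: 18.55
ee_pos: [0.5027, -0.0382, 0.0535]
tool_rot: [0.984, 0.18, -0.001, -0.002]
force: [-3.7, 3.4, 7.3]
width: 0.759
```

Emit:
apply_moves([
  {"offset": [0,0,0],"spin": 0},
  {"offset": [0,0,0],"spin": 0},
  {"offset": [0,0,0],"spin": 0},
  {"offset": [0,0,0],"spin": 0},
  {"offset": [0,0,0],"spin": 0},
], claw=100)

```text
time_s: 19.05
ee_pos: [0.5041, -0.0395, 0.0527]
tool_rot: [0.984, 0.179, -0.0, 0.0]
force: [0.3, -0.6, -1.3]
width: 0.999
```

Emit:
apply_moves([
  {"offset": [0,0,-1.5],"spin": 0},
  {"offset": [0,0,-4],"spin": 0},
  {"offset": [0,0,-4],"spin": 0},
  {"offset": [0,0,-4],"spin": 0},
  {"offset": [-4,0,-1],"spin": 0},
  {"offset": [-4,0,0],"spin": 0},
  {"offset": [-4,0,0],"spin": 0},
  {"offset": [-4,0,0],"spin": 0},
])

```text
time_s: 19.85
ee_pos: [0.353, -0.0962, 0.1979]
tool_rot: [0.984, 0.18, 0.0, 0.0]
force: [0.0, -1.0, 0.6]
width: 0.998
```

Emit:
apply_moves([
  {"offset": [-3,0,0],"spin": 0},
  {"offset": [0,0,0],"spin": 0},
  {"offset": [0,0,0],"spin": 0},
])

```text
time_s: 20.15
ee_pos: [0.3263, -0.1067, 0.1981]
tool_rot: [0.984, 0.179, 0.001, 0.0]
force: [0.8, -0.4, -0.3]
width: 0.998
```

```bash
python3 - <<'E'
from polar import *
go([.5043,-.0393,.2])
ax=(.5043,-.0393)
for n in ["top","scene"]:
    a=[]
    for i in range(3):
        c=capture(n);P=cloud(c);d=np.hypot(P[...,0]-ax[0],P[...,1]-ax[1])
        m=(d>.0245)&(d<.0325)&(P[...,2]>.0725)&(P[...,2]<.079)
        a+=[np.rad2deg(np.arctan2(P[m][:,1]-ax[1],P[m][:,0]-ax[0]))]
    h=np.histogram(np.concatenate(a),np.arange(-180,181,5)); print(n,[(int(e),int(v)) for v,e in zip(*h) if v])
    m=(np.hypot(P[...,0]-.487,P[...,1]-.245)<.06)&(P[...,2]>.024)&(P[...,2]<.05)
    if m.any(): print('cap grip',m.sum(),P[m].mean(0).round(4),cv2.minEnclosingCircle((P[m][:,:2]*1000).astype(np.float32)))
    cv2.imwrite(f'pics/f_{n}.png',c['frame'])
t=cv2.imread('pics/f_top.png');s=cv2.imread('pics/f_scene.png')
o=np.vstack([np.hstack([cv2.resize(t[180:236,320:396],(400,300)),cv2.resize(s[190:250,270:350],(400,300))]),cv2.resize(t[120:280,190:490],(800,300))])
cv2.imwrite('pics/final.png',o)
E
```

```text
t 20.15 p [ 0.3263 -0.1067  0.1981] jawyaw -1.211 zaxis [ 0.001 -0.    -1.   ] j [-0.32 -0.03 -0.57  1.03  0.    2.47] F [ 0.8 -0.4 -0.3] M [-0.046 -0.037  0.01 ] w 0.998
tool cm to target [19.03 -0.05 -0.17]
top [(-150, 1), (-115, 1), (30, 6), (35, 7), (40, 12), (45, 6), (50, 11), (55, 1)]
cap grip 73 [0.4875 0.2419 0.0324] ((487.5965576171875, 242.70254516601562), 10.731035232543945)
scene [(-40, 1), (25, 1), (30, 11), (35, 12), (40, 6), (45, 4), (50, 6), (55, 1)]
cap grip 49 [0.4903 0.2411 0.0317] ((489.2806396484375, 244.8262176513672), 13.62134075164795)
```

View pics/final.png

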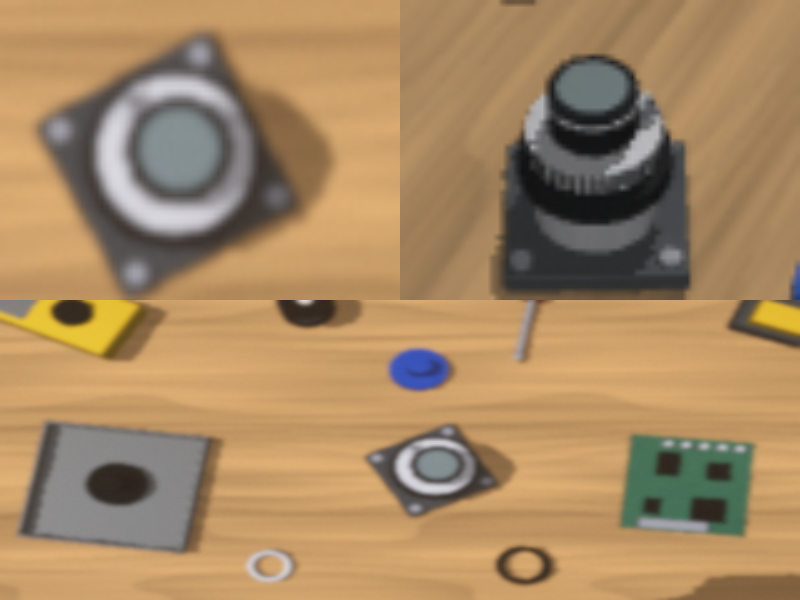

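The lug (45–55°) sits directly against the stop (33–45°). The cap is upright mid-tray at (120,485) in the picture, and the bystanders are where they were.

```bash
python3 -c "
from bench import *
print(sign_off())"
```

```text
the job is handed in; nothing more can be done
None
```

I lifted the black cap off the nose and set it down upright near the middle of the grey tray. I then turned the iris ring about 0.79 rad clockwise until the lug came up solid on the stop, eased off the twist, let go and drew the arm clear. The job is handed in at about 20 s of the 70 s allowed; no verdict was reported.

**Last checks**
- **Cap:** it stands upright about 3 mm from the tray centre.
- **Press on the stop:** wrist moment and joint 6 torque both rose steadily by about 0.3 N m over the last three steps. That is roughly 10 N at the lug, above 2 N and below the 15 N limit. The force is worked out from torque, not measured at the lug.
- **Lug at the stop:** after letting go, the depth points show the lug at 45–55° directly beside the stop at 33–45°. One pixel is about 2 mm there, so the camera only roughly confirms the 2.5 mm limit.
- **Bystanders:** the ones visible in the final picture look unmoved. I judged this by eye and did not measure it.

**Disagreements:** the two cameras differed by 2–3 mm on the cap position. In free turning both torque readings stayed too close to zero to show the ring's 0.05 N m friction, so I judged contact by how they changed.

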